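# Square an embossing plate into the press bed's register corner

## Robot

A 6-joint arm with a two-finger parallel gripper is mounted at the origin on the work surface. World frame = base frame: x ahead of the robot, y to its left, z up, the work surface at z = 0. Lengths are in m, angles in rad, forces in N, time in s.
With the tool pointing down it reaches from about 0.375 to 0.975 m from the base axis. Payload 3.8 kg.
Tool frame: the origin (TCP) lies where the fingers leave the gripper's body, on its centre line; the fingertips stand 73 mm ahead of it and the grasp point (between the pads) lies 54 mm ahead of it (nose_length is the distance from the TCP to the fingertips, in m); z points along the fingers, y is the line along which they close (so a half turn about z gives the same grasp; the last joint's range is limited). The gripper opens to 85 mm and grips with 20 to 120 N. Pads are 22 mm wide; open, the fingers measure 114 mm over their backs; the gripper's body (76 mm by 85 mm) begins 54 mm behind the grasp point. The pads swing forward as they close: fully open they stand 13 mm farther back than shut.
Start: joints at [-1.142, 0.264, 1.604, -0, 1.274, -0.037], TCP at [0.303, -0.603, 0.304] pointing down, gripper open.
Joint ranges: [-2.63, 2.63], [-0.94, 2.18], [0.31, 2.57], [-1.31, 4.45], [0, 2.66], [-2.55, 2.55]. Speed limits (rad/s): [2.57, 2.57, 3.14, 3.14, 3.14, 3.14].

## Interface

Orientations are given as a rotation vector (axis times angle).
In Python, from workcell import read_state, read_camera, calibration, finish_job, look_for, cut_out, tip_of, nose_length gives the robot as it stands.
- The arm moves only by the tool step_arm, never from a script. Its argument "targets" is a list of rows, each a list of 3 entries, a list of its own where there are three numbers: the turn, a rotation vector about the tool's x, y, z in rad, then the shift along the tool's x, y, z in mm, then the finger opening in mm, from 0 to 85.4. In form: [[[ax, ay, az], [x, y, z], grip], ...]. A call has 1 to 5 rows; each row shifts and turns the commanded pose from where the row before left it, along the tool's axes as they then stand; what a row does not reach is not made up. A row lasts 1/12 s, in which the tool goes at most 41.7 mm and 7.16 degrees, less where a joint would pass 70% of its speed; a pose out of reach is approached as far as the arm can. A call with a gripper value outside its range is refused whole. The fingers move at their own pace and stop on an object; "grip_force" is the grip in N (left out, the last holds). Time passes only in rows, so rows that do not move let the fingers close. It gives the time, the measured TCP pose, the force, the opening and the grip force at its end, in the units of the state.
- read_state(): the state, without advancing time (a new reading comes with each control period).
- read_camera(name): name is "scene" or "top"; returns the picture (400x640x3 uint8, red, green, blue); there is no depth.
- calibration(name): a dict with "camera_matrix" (3x3 intrinsics, pixels), "dist_coeffs" ([k1, k2, p1, p2, k3] as OpenCV has them; the pictures are not rectified), "R" (3x3) and "t" (3): a world point X has camera coordinates R X + t. Camera axes: x right, y down, z forward; pixel columns grow to the right and rows downward; lengths in m; the calibration is good to about 2 mm. A picture is of the moment at which its call begins. calibration takes no time and is no camera call.
- finish_job(): hands the job in; it is judged then, once.
Trained networks look in the newest picture that a camera, given by its name, has taken for a name from the list of things; names that differ only in an ending like _2 or _b are one class to them, and where a whole thing is asked for, a point or a joint stands for the part that bears it (a point fixed in the world has none). Each returns a list of dicts, best first, with "score" (0 to 1); they miss things now and then, are a little off and sometimes report something else, mostly with a low value. They report only what shows in the picture. A call takes as long as a camera call. They do not tell look-alikes from the thing itself.
- look_for(camera, query): "extent" ([left, top, right, bottom] in pixels, round what is visible of it).
- cut_out(camera, query): "region" (400x640 bool, what is visible of it) and "extent" ([left, top, right, bottom] in pixels, round what is visible of it).
- tip_of(camera, query): "at" ([row, column] in pixels: a listed point, or the origin of a listed thing).
The state is a dict: "time": time; "q": joint angles; "joint_vel": joint speeds; "joint_torque": joint torques, N m; "tool_pos": TCP position; "tcp_rot": TCP orientation; "wrist_force": force on the tool from outside, world axes, zero at the start; "torque": the same for the moment, N m; "width": opening from 0.0 (shut) to 1.0 (fully open); "grip_force": force on a finger pad.
Only numpy, scipy, OpenCV 4.12 (cv2) and the standard library are available. Lean on these libraries where they do the work, as an engineer would, in place of code of your own. Each camera call takes 0.05 s, during which the arm holds its last target. There are 200 camera calls.

## Task

Take the square-handled pusher out of the wooden tool block and, touching the brass plate with nothing but its steel stem, gently nudge the plate along the press bed until one long edge and one short edge lie flush against the two aluminium fences (feel for them, and never push harder than about 12 N). Then stand the pusher back upright, fully home, in the hole it came from; leave everything else where it is.

Things in the scene. Friction and masses are not known exactly. Their poses are not given: they have to be found in the camera images.
- bed: Press bed: fixed dark steel slab, 200 (its x) by 220 (its y) by 12 mm thick. Origin at the centre of its underside, axes along its sides. On its top two fixed aluminium fence bars form a square corner at its +x, +y side: the far fence runs along the bed's y (100 mm long, 14 wide, 12 high), the left fence along the bed's x (102 mm long, 14 wide, 10 high).
- register (a point): Nominal register corner on the bed's top, at bed x = 60, y = 75 mm, axes as the bed's. The far fence's inner face looks to -x, the left fence's to -y. The fences are adjustable: each inner face really stands anywhere within 12 mm of its nominal line through this point, parallel to it. That offset is not measured and must be felt. Fences are rigid under a push.
- plate: Loose brass plate with a leaf relief, 60 (its x) by 90 (its y) by 6 mm thick, about 0.27 kg, lying flat on the bed, short of both fences by some 10 to 70 mm and up to 0.3 rad askew. Origin at the centre of its underside. Its +x long edge belongs against the far fence, its +y short edge against the left fence. It slides with 1 to 3 N.
- block: Fixed pine tool block, 230 (its x) by 70 (its y) by 50 mm high, origin at the centre of its underside. Three round through holes of 16 mm diameter at block x = -70, 0 and +70 mm, y = 0. The pusher and two other tools (a black round punch and a domed wooden tool, no taller than the pusher) stand in them; which stands where varies.
- pusher_handle (a point): Centre, half-way up, of the pusher's square wooden handle (24 by 24 by 60 mm tall; z up along it, x and y square to its faces). Below it are a 30 mm square steel collar, 5 mm thick, and a round steel stem, 12 mm diameter, 42 mm long. In the block the collar rests on the block's top, the stem in a hole, this point 85 mm up. 0.09 kg. Gripped loosely or high up, it swivels when the stem is pushed.
- pusher_tip (a point): Centre of the flat lower end of the pusher's stem, 77 mm below pusher_handle along the tool's axis.
There are look-alikes about, which are no part of the job. What is shaped like the part that bears pusher_handle but turquoise or white is not meant. There is more than one size of the plate; the job needs the larger.

How it is judged:
On the way, in this order (a step that is already met when the one before it is completed fails the run):
1. the pusher is lifted clear of the block while the plate still lies where it was (height (world z) of pusher_tip above 0.062 m and distance of plate from where it was at the start of the episode below 0.004 m), for 0.1 s.
2. the plate lies home against both fences, with the pusher still out of the block (x of fence_far_bar in the frame of plate between 0.034 and 0.0387 m and y of fence_left_bar in the frame of plate between 0.049 and 0.0537 m and angle between the x axis of plate and the x axis of bed, either way round below 0.025 rad and angle between plate's own z axis and vertical below 0.025 rad and distance of pusher_handle from where it was at the start of the episode above 0.03 m), for 0.2 s.
At the end, for the whole second after the job is handed in: The plate lies flat and still, its long edge within 1.5 mm of touching the far fence and its short edge within 1.5 mm of touching the left fence (square within 0.025 rad); the pusher stands upright (0.08 rad) and fully down in the hole it came from (within 8 mm of where it stood) (x of fence_far_bar in the frame of plate between 0.034 and 0.0387 m and y of fence_left_bar in the frame of plate between 0.049 and 0.0537 m and angle between the x axis of plate and the x axis of bed, either way round below 0.025 rad and angle between plate's own z axis and vertical below 0.025 rad and linear speed of plate below 0.01 m/s and distance of pusher_handle from where it was at the start of the episode below 0.008 m and angle between pusher_handle's own z axis and vertical below 0.08 rad).
It fails at once if the plate is pushed by the pusher, or pressed on a fence, with more than 14 N (contact force between plate and pusher above 14 N or contact force between plate and fence_far_bar above 14 N or contact force between plate and fence_left_bar above 14 N).
It fails at once if the plate is touched by the fingers or the arm (contact force between plate and the fingers above 0.5 N or contact force between plate and the arm above 0.5 N).
It fails at once if the plate is lifted or tipped (angle between plate's own z axis and vertical above 0.12 rad).
It fails at once if another tool or a thing on the table is moved by more than 15 mm (distance of any of die_a, die_b, die_c, cup, mallet, wrench, punch, domed from where it was at the start of the episode above 0.015 m).
It also fails if it takes over 72 s, if anything falls off the work surface, if the arm or the gripper's body presses on something with over 40 N, if the wrist force passes 120 N, or if a joint passes its speed limit or range.

## Working session

There is one attempt and no reset: what is moved stays moved. The work goes in short steps, Python scripts to look and compute and a tool call to move; the robot and the scene stay as the last step left them, time stands still between calls to the robot, and variables do not carry over. Pictures are saved under pics/ and viewed, at most 10 in all, crops included, and the job is handed in when it is done.

Besides the shell and the picture viewer there is one more tool, called after "Request:" as name([rows], argument=value, ...), one row to a line, values as JSON. step_arm: Moves the arm, as the interface text tells. Its arguments: {"type":"object","properties":{"targets":{"type":"array","items":{"type":"array"}},"grip_force":{"type":"number"}},"required":["targets"]}

```bash
ls; mkdir -p pics; python3 - <<'E'
from workcell import *
import cv2,numpy as np
for n in("scene","top"):
    im=read_camera(n); cv2.imwrite(f"pics/{n}0.png",im[:,:,::-1])
    c=calibration(n); print(n,np.round(c["camera_matrix"],1).tolist(),np.round(c["dist_coeffs"],3),np.round(c["R"],3).tolist(),np.round(c["t"],3))
    for q in("plate","bed","block","pusher_handle","pusher_tip","register"):
        try:
            if q!="register": print(q,[(round(d["score"],2),np.round(d["extent"]).tolist()) for d in look_for(n,q)])
            print("  tip",[(round(d["score"],2),np.round(d["at"],1).tolist()) for d in tip_of(n,q)])
        except Exception as e: print(q,e)
print(read_state(),nose_length)
E
```

```text
pics
scene [[427.0, 0.0, 312.6], [0.0, 427.0, 212.5], [0.0, 0.0, 1.0]] [-0.084  0.     0.     0.     0.   ] [[-0.482, 0.876, -0.001], [0.659, 0.361, -0.66], [-0.578, -0.319, -0.751]] [ 0.305 -0.256  1.209]
plate [(0.71, [343.0, 245.0, 392.0, 284.0]), (0.68, [253.0, 236.0, 283.0, 260.0])]
  tip [(0.86, [246.6, 270.7]), (0.56, [263.3, 367.2])]
bed [(0.88, [309.0, 226.0, 428.0, 330.0])]
  tip [(0.94, [274.7, 369.7])]
block [(0.72, [341.0, 246.0, 394.0, 288.0]), (0.58, [201.0, 156.0, 281.0, 249.0])]
  tip [(0.56, [202.3, 244.0])]
pusher_handle [(0.77, [209.0, 146.0, 225.0, 183.0]), (0.69, [297.0, 146.0, 319.0, 183.0]), (0.57, [246.0, 149.0, 265.0, 177.0])]
  tip [(0.9, [161.1, 217.4]), (0.78, [164.9, 252.8]), (0.66, [158.6, 305.0])]
pusher_tip [(0.9, [302.0, 146.0, 315.0, 182.0]), (0.81, [246.0, 145.0, 269.0, 175.0]), (0.76, [208.0, 145.0, 223.0, 178.0])]
  tip [(0.87, [178.7, 221.0]), (0.86, [184.1, 309.5])]
  tip [(0.96, [305.6, 404.3])]
top [[380.8, 0.0, 321.3], [0.0, 380.8, 200.0], [0.0, 0.0, 1.0]] [-0.065  0.     0.     0.     0.   ] [[0.003, -1.0, 0.021], [-0.991, -0.006, -0.137], 
[... 775 characters left out ...]
162.0, 210.3])]
{'time': 1.2, 'q': array([-1.14188486e+00,  2.63900023e-01,  1.60400806e+00, -1.63153777e-05,
        1.27371131e+00, -3.68826454e-02]), 'joint_vel': array([ 0.00195777, -0.00022017,  0.00127305, -0.0005714 ,  0.00017718,
        0.00040136]), 'joint_torque': array([-1.02949165e-03, -5.15082836e+01, -3.67721057e+01, -1.07889841e-04,
        1.00293913e-03,  1.01370935e-05]), 'tool_pos': array([ 0.30316461, -0.60307605,  0.30387535]), 'tcp_rot': array([-3.05675116e+00, -7.25073149e-01,  3.22148957e-05]), 'wrist_force': array([ 0.71960017, -0.21011929,  0.01238745]), 'torque': array([-0.02153149,  0.00461303, -0.00198964]), 'grip_force': 0.0, 'width': 0.9976715945609643} 0.0726
```

```bash
python3 - <<'E'
import cv2,numpy as np
t=cv2.imread("pics/top0.png");s=cv2.imread("pics/scene0.png")
a=cv2.resize(t[110:290,180:500],(800,450),interpolation=cv2.INTER_CUBIC)
cv2.imwrite("pics/topc.png",a)
b=cv2.resize(s[130:350,180:460],(760,597),interpolation=cv2.INTER_CUBIC)
cv2.imwrite("pics/scenec.png",b)
E
```

```text
(no output)
```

View pics/topc.png

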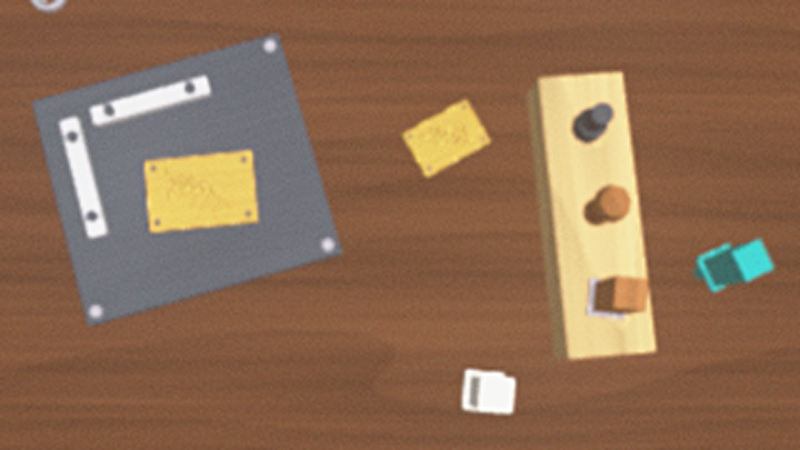

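View pics/scenec.png

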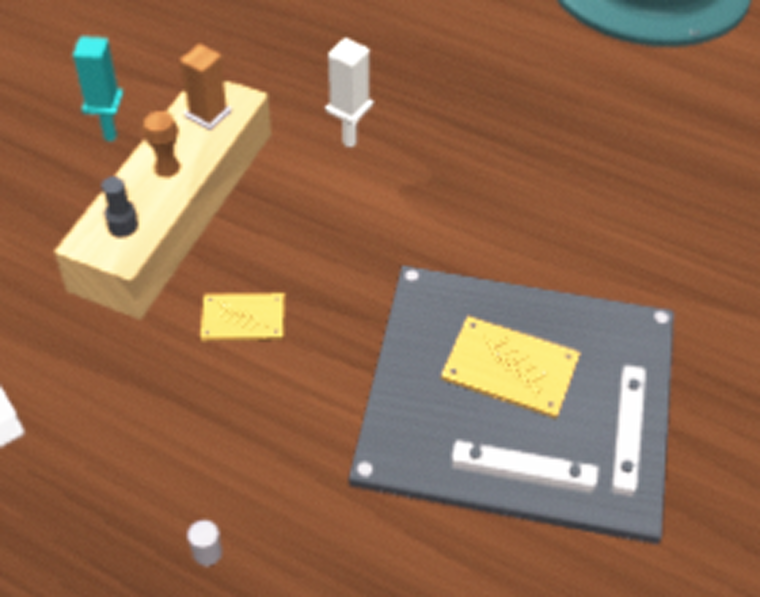

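Candidates for the pusher in the full top picture are the brown handle with a steel collar in the block at (428,228), the turquoise one at (473,214) and the white one at (376,267). The brown one is the pusher, because the other two are excluded colours and stand outside the block; the enlarged crops confirm this. Of the two plates, the one on the bed at (260,187) is larger than the one at (358,164), so it is the one to push.

Next I fit box models to the masks in both views.

```bash
cat > h.py <<'E'
from workcell import *
import cv2,numpy as np
from scipy.optimize import minimize
cal={n:calibration(n) for n in("scene","top")}
def proj(n,P):
    c=cal[n]; return cv2.projectPoints(np.float64(P).reshape(-1,3),cv2.Rodrigues(np.array(c["R"]))[0],np.float64(c["t"]),np.array(c["camera_matrix"]),np.array(c["dist_coeffs"]))[0][:,0]
def unproj(n,uv,z):
    c=cal[n]; p=cv2.undistortPoints(np.float64(uv).reshape(-1,1,2),np.array(c["camera_matrix"]),np.array(c["dist_coeffs"]))[:,0]
    R=np.array(c["R"]); o=-R.T@np.array(c["t"]); d=np.c_[p,np.ones(len(p))]@R; return o+d*((z-o[2])/d[:,2])[:,None]
def box(p,d,z):
    g=np.array([[sx*d[0]/2,sy*d[1]/2] for sx in(-1,1) for sy in(-1,1)]); c,s=np.cos(p[2]),np.sin(p[2])
    g=g@np.array([[c,s],[-s,c]])+p[:2]; return np.vstack([np.c_[g,np.full(4,h)] for h in z])
def sil(n,P):
    m=np.zeros((1600,2560),np.uint8); h=cv2.convexHull(np.float32(proj(n,P)*4+1.5)); cv2.fillConvexPoly(m,np.int32(np.round(h*16)),255,shift=4)
    return cv2.resize(m,(640,400),interpolation=cv2.INTER_AREA)/255.
def fit(masks,d,z,p0,ignore=None):
    def f(p):
        e=0
        for n,m in masks.items():
            s=sil(n,box(p,d,z)); w=1 if ignore is None else ~ignore[n]; e+=(abs(s-m)*w).sum()/m.sum()
        return e
    best=None; p=np.array(p0,float)
    for st in(.012,.004):
        r=minimize(f,p,method="Nelder-Mead",options=dict(initial_simplex=np.array([p]+[p+np.eye(3)[i]*[st,st,st*10][i] for i in range(3)]),xatol=2e-5,fatol=1e-5,maxiter=150)); p=r.x
    return p,r.fun
def mask(n,q,near):
    r=[(d["score"],d["region"]) for d in cut_out(n,q)]
    r=[x for x in r if x[1].any() and np.hypot(*(np.argwhere(x[1]).mean(0)[::-1]-near))<25]
    return max(r,key=lambda x:x[0])[1] if r else None
E
cat > fit.py <<'E'
from h import *
im={n:read_camera(n) for n in("scene","top")}
near=dict(bed=dict(scene=(368,278),top=(254,180)),plate=dict(scene=(367,264),top=(260,187)),block=dict(scene=(241,202),top=(415,199)),pusher_handle=dict(scene=(255,164),top=(427,228)))
spec=dict(bed=((.2,.22),(0,.012),.24),plate=((.06,.09),(.012,.018),.07),block=((.23,.07),(0,.05),.08),pusher_handle=((.024,.024),(.055,.115),.08))
for q,(d,z,yaw) in spec.items():
    ms={}
    for n in im:
        m=mask(n,q,near[q][n]); print(q,n,None if m is None else m.sum())
        if m is not None: ms[n]=m
    if "top" not in ms: continue
    c=unproj("top",[near[q]["top"]],z[1])[0]
    print("  both",*fit(ms,d,z,[c[0],c[1],yaw]))
    for n in ms: print("  ",n,*fit({n:ms[n]},d,z,[c[0],c[1],yaw]))
for n,b in(("scene",read_camera("scene")),("top",read_camera("top"))): cv2.imwrite(f"pics/{n}1.png",b[:,:,::-1])
E
python3 fit.py
```

```text
bed scene 7271
bed top 7849
  both [0.54120421 0.08571932 0.28739815] 0.5725349046602106
   scene [0.53963755 0.08496773 0.28898318] 0.30554849914109494
   top [0.54201695 0.08611724 0.28274338] 0.2581215541382816
plate scene 1178
plate top 1196
  both [0.5265072  0.07077274 0.11650967] 0.10521675222433802
   scene [0.52601968 0.07042009 0.11373448] 0.03349978361463431
   top [0.5278838  0.07148138 0.10866887] 0.0612991015804315
block scene 2740
block top None
pusher_handle scene 405
pusher_handle top 337
  both [ 0.438083   -0.25677867 -0.02836053] 0.27469303169852033
   scene [ 0.44003852 -0.25681461  0.1298657 ] 0.1094553376906318
   top [ 0.43697524 -0.25579521 -0.1056231 ] 0.09685227206609645
```

```bash
cat > fit2.py <<'E'
from h import *
im={n:cv2.imread(f"pics/{n}0.png") for n in("scene","top")}
def hull(m):
    h=cv2.convexHull(np.argwhere(m)[:,::-1].astype(np.int32)); o=np.zeros(m.shape,np.uint8); cv2.fillConvexPoly(o,h,1); return o>0
ms={n:hull(mask(n,"bed",c)) for n,c in dict(scene=(368,278),top=(254,180)).items()}
bed,e=fit(ms,(.2,.22),(0,.012),[.541,.086,.28]); print("bed",bed,e)
for n in ms: print(n,fit({n:ms[n]},(.2,.22),(0,.012),bed))
th=bed[2]; R=np.array([[np.cos(th),-np.sin(th)],[np.sin(th),np.cos(th)]])
def comp(m,c,rad=25):
    k,l,s,ce=cv2.connectedComponentsWithStats(m.astype(np.uint8)); i=min(range(1,k),key=lambda i:np.hypot(*(ce[i]-c))+(99 if s[i,4]<20 else 0)); return hull(l==i)
for nm,d,z,g,cs in(("far",(.014,.1),(.012,.024),(.067,.025),dict(scene=(373,302),top=(240,150))),("left",(.102,.014),(.012,.022),(.009,.082),dict(scene=(412,288),top=(213,181)))):
    mm={n:comp((im[n].min(2)>150),c) for n,c in cs.items()}
    p0=[*(R@g+bed[:2]),th]
    for M in(mm,*[{n:mm[n]} for n in mm]):
        p,e=fit(M,d,z,p0); print(nm,list(M),"bedframe",np.round(1e3*(R.T@(p[:2]-bed[:2])),1),"yaw",p[2].round(3),e.round(3),[m.sum() for m in M.values()])
# block by colour
bm={}
for n,c in dict(scene=(241,202),top=(415,199)).items():
    hsv=cv2.cvtColor(im[n],cv2.COLOR_BGR2HSV); m=(hsv[...,2]>150)&(hsv[...,0]>12)&(hsv[...,0]<32)&(hsv[...,1]>40)&(hsv[...,1]<150)
    if n=="scene": print(hsv[215,215],hsv[230,240])
    else: print(hsv[180,415],hsv[245,420],hsv[200,396])
    bm[n]=comp(m,c); print(bm[n].sum())
for M in(bm,*[{n:bm[n]} for n in bm]): print("block",*fit(M,(.23,.07),(0,.05),[.5,-.25,.08]))
E
python3 fit2.py
```

```text
Traceback (most recent call last):
  File "fit2.py", line 5, in <module>
    ms={n:hull(mask(n,"bed",c)) for n,c in dict(scene=(368,278),top=(254,180)).items()}
          ~~~~^^^^^^^^^^^^^^^^^
  File "fit2.py", line 4, in hull
    h=cv2.convexHull(np.argwhere(m)[:,::-1].astype(np.int32)); o=np.zeros(m.shape,np.uint8); cv2.fillConvexPoly(o,h,1); return o>0
cv2.error: OpenCV(4.12.0) /io/opencv/modules/imgproc/src/convhull.cpp:143: error: (-215:Assertion failed) total >= 0 && (depth == CV_32F || depth == CV_32S) in function 'convexHull'
```

```bash
sed -i 's/cv2.convexHull(np.argwhere(m)\[:,::-1\].astype(np.int32))/cv2.convexHull(np.ascontiguousarray(np.argwhere(m)[:,::-1].astype(np.int32)))/' fit2.py; python3 fit2.py
```

```text
Traceback (most recent call last):
  File "fit2.py", line 5, in <module>
    ms={n:hull(mask(n,"bed",c)) for n,c in dict(scene=(368,278),top=(254,180)).items()}
          ~~~~^^^^^^^^^^^^^^^^^
  File "fit2.py", line 4, in hull
    h=cv2.convexHull(np.ascontiguousarray(np.argwhere(m)[:,::-1].astype(np.int32))); o=np.zeros(m.shape,np.uint8); cv2.fillConvexPoly(o,h,1); return o>0
cv2.error: OpenCV(4.12.0) /io/opencv/modules/imgproc/src/convhull.cpp:143: error: (-215:Assertion failed) total >= 0 && (depth == CV_32F || depth == CV_32S) in function 'convexHull'
```

```bash
sed -i 's/^def mask(/def mask1(/' h.py; cat >> h.py <<'E'
def mask(n,q,near):
    for _ in range(5):
        m=mask1(n,q,near)
        if m is not None: return m
E
python3 fit2.py
```

```text
Traceback (most recent call last):
  File "fit2.py", line 5, in <module>
    ms={n:hull(mask(n,"bed",c)) for n,c in dict(scene=(368,278),top=(254,180)).items()}
          ~~~~^^^^^^^^^^^^^^^^^
  File "fit2.py", line 4, in hull
    h=cv2.convexHull(np.ascontiguousarray(np.argwhere(m)[:,::-1].astype(np.int32))); o=np.zeros(m.shape,np.uint8); cv2.fillConvexPoly(o,h,1); return o>0
cv2.error: OpenCV(4.12.0) /io/opencv/modules/imgproc/src/convhull.cpp:143: error: (-215:Assertion failed) total >= 0 && (depth == CV_32F || depth == CV_32S) in function 'convexHull'
```

```bash
sed -i 's/        m=mask1/        read_camera(n); m=mask1/' h.py
python3 fit2.py; python3 -c "
from workcell import *
print(read_state()['time'])"
```

```text
bed [0.54122773 0.08551658 0.2881109 ] 0.03958393832764974
scene (array([0.54141071, 0.08530566, 0.28843129]), np.float64(0.014940068405633548))
top (array([0.54116837, 0.0861355 , 0.28810135]), np.float64(0.02392389842856889))
far ['scene', 'top'] bedframe [67.7  9.9] yaw 0.284 0.392 [np.int64(606), np.int64(478)]
far ['scene'] bedframe [65.7 10. ] yaw 0.285 0.137 [np.int64(606)]
far ['top'] bedframe [69.3 10.1] yaw 0.294 0.154 [np.int64(478)]
left ['scene', 'top'] bedframe [20.6 81.7] yaw 0.285 0.435 [np.int64(491), np.int64(475)]
left ['scene'] bedframe [18.2 80.9] yaw 0.306 0.22 [np.int64(491)]
left ['top'] bedframe [22.2 82.1] yaw 0.278 0.186 [np.int64(475)]
[ 27  50 255] [ 16 123 164]
3704
[ 22  90 241] [ 22  90 240] [ 13 114 147]
4281
block [ 0.5059292  -0.25557011  0.08019743] 0.1598207268526725
block [ 0.50674584 -0.25314296  0.07002518] 0.05358277220175327
block [ 0.5060579  -0.25641128  0.08642307] 0.09314389619431049
2.5
```

Request:
step_arm([
  [[0, 0, 0.1165], [0, 0, 0], 85],
  [[0, 0, 0.1165], [0, 0, 0], 85],
  [[0, 0, 0.1165], [0, 0, 0], 85],
  [[0, 0, 0.1165], [0, 0, 0], 85],
  [[0, 0, 0], [0, 0, 0], 85],
])

```text
time: 2.92
tool_pos: [0.3032, -0.6031, 0.3039]
tcp_rot: [-3.142, 0.005, 0.0]
wrist_force: [0.3, 0.5, 0.5]
width: 0.993
grip_force: 0.0
```

Request:
step_arm([
  [[0, 0, 0], [13.5, -34.5, 0], 85],
  [[0, 0, 0], [13.5, -34.5, 0], 85],
  [[0, 0, 0], [13.5, -34.5, 0], 85],
  [[0, 0, 0], [13.5, -34.5, 0], 85],
  [[0, 0, 0], [13.5, -34.5, 0], 85],
])

```text
time: 3.33
tool_pos: [0.3709, -0.4291, 0.3039]
tcp_rot: [3.142, 0.004, 0.0]
wrist_force: [0.1, -1.0, 0.7]
width: 0.988
grip_force: 0.0
```

Request:
step_arm([
  [[0, 0, 0], [13.5, -34.5, 0], 85],
  [[0, 0, 0], [13.5, -34.5, 0], 85],
  [[0, 0, 0], [13.5, -34.5, 0], 85],
  [[0, 0, 0], [13.5, -34.5, 0], 85],
  [[0, 0, 0], [13.5, -34.5, 0], 85],
])

```text
time: 3.75
tool_pos: [0.4385, -0.2564, 0.3042]
tcp_rot: [3.141, 0.005, 0.001]
wrist_force: [0.9, 0.2, 0.6]
width: 0.991
grip_force: 0.0
```

Request:
step_arm([
  [[0, 0, 0], [0, 0, 0], 85],
  [[0, 0, 0], [0, 0, 0], 85],
])

```text
time: 3.92
tool_pos: [0.4388, -0.2564, 0.3042]
tcp_rot: [3.141, 0.01, 0.001]
wrist_force: [-0.6, 0.3, -0.4]
width: 0.994
grip_force: 0.0
```

Request:
step_arm([
  [[0, 0, 0], [0, 0, 20], 50],
  [[0, 0, 0], [0, 0, 30], 50],
  [[0, 0, 0], [0, 0, 30], 50],
  [[0, 0, 0], [0, 0, 30], 50],
  [[0, 0, 0], [0, 0, 20], 50],
])

```text
time: 4.33
tool_pos: [0.4366, -0.2587, 0.1711]
tcp_rot: [-3.141, -0.001, 0.004]
wrist_force: [-0.3, -0.4, -0.0]
width: 0.583
grip_force: 0.0
```

Request:
step_arm([
  [[0, 0, 0], [0, 0, 14], 50],
  [[0, 0, 0], [0, 0, 13], 50],
  [[0, 0, 0], [0, 0, 13], 50],
  [[0, 0, 0], [0, 0, 0], 50],
  [[0, 0, 0], [0, 0, 0], 50],
])

```text
time: 4.75
tool_pos: [0.4374, -0.2589, 0.1332]
tcp_rot: [-3.141, 0.0, 0.003]
wrist_force: [-0.4, -0.5, -0.2]
width: 0.588
grip_force: 0.0
```

```bash
python3 - <<'E'
from workcell import *
import cv2
s=read_camera("scene")[:,:,::-1]; t=read_camera("top")[:,:,::-1]
a=cv2.resize(s[90:240,190:340],(600,600)[:2],interpolation=cv2.INTER_CUBIC)
cv2.imwrite("pics/g1.png",a); print(read_state())
E
```

```text
{'time': 4.85, 'q': array([-5.82569446e-01,  1.24131439e-01,  2.11067475e+00, -2.33510855e-04,
        9.05445859e-01,  9.88715499e-01]), 'joint_vel': array([ 0.00702738, -0.00996627, -0.00521156,  0.00088557, -0.00212302,
        0.00530093]), 'joint_torque': array([-6.72251824e-02, -3.65424800e+01, -2.96150672e+01, -6.50067275e-03,
        4.34577791e-02, -1.30069169e-02]), 'tool_pos': array([ 0.43854265, -0.25917452,  0.13472062]), 'tcp_rot': array([ 3.14070140e+00, -5.41122233e-04,  1.59951632e-03]), 'wrist_force': array([ 0.62382359, -0.35007238, -0.32033343]), 'torque': array([ 0.04893591,  0.06334418, -0.00188225]), 'grip_force': 0.0, 'width': 0.5857731195905737}
```

View pics/g1.png

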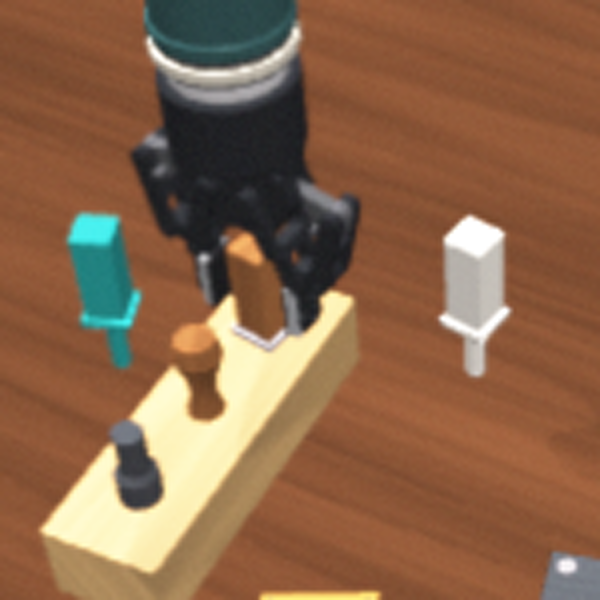

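The crop shows the fingers on either side of the brown handle at crop (255,285), just above the steel collar, with the neighbouring tools clear. I close the fingers now.

Request:
step_arm([
  [[0, 0, 0], [0, 0, 0], 15],
  [[0, 0, 0], [0, 0, 0], 15],
  [[0, 0, 0], [0, 0, 0], 15],
  [[0, 0, 0], [0, 0, 0], 15],
  [[0, 0, 0], [0, 0, 0], 15],
], grip_force=100)

```text
time: 5.27
tool_pos: [0.4391, -0.2587, 0.1353]
tcp_rot: [3.14, 0.0, 0.003]
wrist_force: [-1.0, -0.6, 6.3]
width: 0.27
grip_force: 96.7
```

Request:
step_arm([
  [[0, 0, 0], [0, 0, 0], 15],
  [[0, 0, 0], [0, 0, 0], 15],
  [[0, 0, 0], [0, 0, 0], 15],
])

```text
time: 5.52
tool_pos: [0.4391, -0.2587, 0.1353]
tcp_rot: [3.14, 0.0, 0.003]
wrist_force: [-1.7, 0.1, 5.9]
width: 0.27
grip_force: 96.8
```

Request:
step_arm([
  [[0, 0, 0], [0, 0, -10], 15],
  [[0, 0, 0], [0, 0, -20], 15],
  [[0, 0, 0], [0, 0, -30], 15],
  [[0, 0, 0], [0, 0, -30], 15],
  [[0, 0, 0], [0, 0, -20], 15],
])

```text
time: 5.93
tool_pos: [0.4388, -0.2583, 0.2471]
tcp_rot: [3.14, 0.0, 0.004]
wrist_force: [1.3, -0.8, 0.8]
width: 0.271
grip_force: 97.3
```

Request:
step_arm([
  [[0, 0, 0], [4, -30, 0], 15],
  [[0, 0, 0], [4, -30, 0], 15],
  [[0, 0, 0], [4, -30, 0], 15],
  [[0, 0, 0], [4, -30, 0], 15],
  [[0, 0, 0], [4, -30, 0], 15],
])

```text
time: 6.35
tool_pos: [0.4579, -0.1067, 0.2443]
tcp_rot: [-3.142, 0.001, -0.0]
wrist_force: [0.2, 0.6, -1.5]
width: 0.272
grip_force: 97.3
```

Request:
step_arm([
  [[0, 0, 0], [4, -30, 0], 15],
  [[0, 0, 0], [4, -30, 0], 15],
  [[0, 0, 0], [4, -30, 0], 15],
  [[0, 0, 0], [4, -30, 0], 15],
  [[0, 0, 0], [4, -30, 0], 15],
])

```text
time: 6.77
tool_pos: [0.4779, 0.0435, 0.2443]
tcp_rot: [-3.142, -0.0, -0.0]
wrist_force: [0.4, 0.0, -0.5]
width: 0.273
grip_force: 97.3
```

Request:
step_arm([
  [[0, 0, -0.1162], [0, 0, 0], 15],
  [[0, 0, -0.1162], [0, 0, 0], 15],
  [[0, 0, -0.1162], [0, 0, 0], 15],
  [[0, 0, -0.1162], [0, 0, 0], 15],
  [[0, 0, -0.1162], [0, 0, 0], 15],
])

```text
time: 7.18
tool_pos: [0.4778, 0.0422, 0.2441]
tcp_rot: [-3.007, -0.909, 0.001]
wrist_force: [-0.2, 0.6, -0.3]
width: 0.27
grip_force: 97.3
```

Request:
step_arm([
  [[0, 0, -0.1162], [0, 0, 0], 15],
  [[0, 0, -0.1162], [0, 0, 0], 15],
  [[0, 0, -0.1162], [0, 0, 0], 15],
  [[0, 0, -0.1162], [0, 0, 0], 15],
  [[0, 0, -0.1162], [0, 0, 0], 15],
])

```text
time: 7.6
tool_pos: [0.4779, 0.042, 0.2441]
tcp_rot: [-2.621, -1.732, 0.0]
wrist_force: [0.2, -0.5, -0.9]
width: 0.271
grip_force: 97.3
```

Request:
step_arm([
  [[0, 0, -0.1162], [0, 0, 0], 15],
  [[0, 0, -0.1162], [0, 0, 0], 15],
  [[0, 0, -0.1162], [0, 0, 0], 15],
  [[0, 0, -0.1162], [0, 0, 0], 15],
  [[0, 0, -0.1162], [0, 0, 0], 15],
])

```text
time: 8.02
tool_pos: [0.4779, 0.042, 0.2441]
tcp_rot: [-2.015, -2.41, 0.0]
wrist_force: [0.2, -0.1, -0.7]
width: 0.27
grip_force: 97.3
```

Request:
step_arm([
  [[0, 0, -0.1162], [0, 0, 0], 15],
  [[0, 0, 0], [0, 0, 0], 15],
  [[0, 0, 0], [0, 0, 0], 15],
])

```text
time: 8.27
tool_pos: [0.478, 0.042, 0.244]
tcp_rot: [-1.883, -2.515, 0.0]
wrist_force: [0.1, -0.4, -0.6]
width: 0.268
grip_force: 97.2
```

```bash
cat > where.py <<'E'
from h import *
from scipy.spatial.transform import Rotation as Ro
import sys
bed=np.array([.5412,.0856,.288]); c,s=np.cos(.288),np.sin(.288); RB=np.array([[c,-s],[s,c]])
def B(p): return np.round(1e3*(RB.T@(np.array(p[:2])-bed[:2])),1)
st=read_state(); R=Ro.from_rotvec(st["tcp_rot"]).as_matrix()
print("t",st["time"],"tcp",st["tool_pos"].round(4),"yaw",np.arctan2(R[1,0],R[0,0]).round(4),"tilt z",R[:,2].round(4),"bed",B(st["tool_pos"]),"w",st["width"],"F",np.round(RB.T@st["wrist_force"][:2],1))
if len(sys.argv)>1:
    im={n:read_camera(n) for n in("scene","top")}
    for n in im: cv2.imwrite(f"pics/{sys.argv[1]}_{n}.png",im[n][:,:,::-1])
    ms={}
    for n in im:
        hsv=cv2.cvtColor(im[n],cv2.COLOR_RGB2HSV); m=(hsv[...,0]>18)&(hsv[...,0]<30)&(hsv[...,1]>110)&(hsv[...,2]>140)
        k,l,sa,ce=cv2.connectedComponentsWithStats(m.astype(np.uint8)); t=sil(n,box(bed,(.2,.22),(.012,.018)))>.5
        i=max(range(1,k),key=lambda i:((l==i)&t).sum()); mm=cv2.morphologyEx((l==i).astype(np.uint8),cv2.MORPH_CLOSE,np.ones((5,5)))>0
        ms[n]=mm
    for M in(ms,*[{n:ms[n]} for n in ms]):
        p,e=fit(M,(.06,.09),(.012,.018),[.535,.085,.2]); print("plate",list(M),p.round(4),"bed",B(p),"rel yaw",round(p[2]-.288,3),e.round(3))
E
python3 where.py p1
```

```text
t 8.2667 tcp [0.478 0.042 0.244] yaw 1.856 tilt z [-2.e-04  0.e+00 -1.e+00] bed [-73.  -23.9] w 0.26835122695105157 F [-0.  -0.4]
plate ['scene', 'top'] [0.5309 0.0716 0.4008] bed [-13.8 -10.5] rel yaw 0.113 27.379
plate ['scene'] [0.5258 0.0703 0.1052] bed [-19.1 -10.3] rel yaw -0.183 0.045
plate ['top'] [ 1.1083 -0.3977  1.2933] bed [ 406.5 -624.4] rel yaw 1.005 1.0
```

Request:
step_arm([
  [[0, 0, 0], [0, 0, 30], 15],
  [[0, 0, 0], [0, 0, 30], 15],
  [[0, 0, 0], [0, 0, 25], 15],
  [[0, 0, 0], [0, 0, 15], 15],
  [[0, 0, 0], [0, 0, 0], 15],
])

```text
time: 8.78
tool_pos: [0.4763, 0.0418, 0.141]
tcp_rot: [-1.879, -2.512, 0.005]
wrist_force: [-0.7, -0.1, -1.6]
width: 0.276
grip_force: 97.3
```

Request:
step_arm([
  [[0, 0, 0], [0, 0, 1], 15],
  [[0, 0, 0], [0, 0, 0], 15],
])

```text
time: 8.95
tool_pos: [0.4789, 0.0419, 0.1437]
tcp_rot: [1.88, 2.516, 0.001]
wrist_force: [1.2, -0.7, 0.1]
width: 0.274
grip_force: 97.3
```

Request:
step_arm([
  [[0, 0, 0], [0, 0, 1], 15],
  [[0, 0, 0], [0, 0, 0], 15],
])

```text
time: 9.12
tool_pos: [0.4791, 0.0419, 0.143]
tcp_rot: [1.879, 2.516, 0.002]
wrist_force: [-0.4, -0.4, -1.9]
width: 0.269
grip_force: 97.3
```

Request:
step_arm([
  [[0, 0, 0], [0, 0, 1], 15],
  [[0, 0, 0], [0, 0, 0], 15],
])

```text
time: 9.28
tool_pos: [0.4786, 0.0419, 0.1414]
tcp_rot: [1.879, 2.517, 0.001]
wrist_force: [0.1, 0.2, -0.8]
width: 0.275
grip_force: 97.3
```

Request:
step_arm([
  [[0, 0, 0], [0, 0, 0.5], 15],
  [[0, 0, 0], [0, 0, 0], 15],
  [[0, 0, 0], [0, 0, 0], 15],
])

```text
time: 9.53
tool_pos: [0.4783, 0.0419, 0.1404]
tcp_rot: [1.88, 2.517, 0.0]
wrist_force: [0.2, 0.3, -0.7]
width: 0.269
grip_force: 97.3
```

Request:
step_arm([
  [[0, 0, 0], [0, 0, 1], 15],
  [[0, 0, 0], [0, 0, 0], 15],
  [[0, 0, 0], [0, 0, 0], 15],
])

```text
time: 9.78
tool_pos: [0.4783, 0.0419, 0.1393]
tcp_rot: [-1.879, -2.517, 0.0]
wrist_force: [-1.1, -0.7, -0.6]
width: 0.271
grip_force: 97.4
```

Request:
step_arm([
  [[0, 0, 0], [0, 0, 1], 15],
  [[0, 0, 0], [0, 0, 0], 15],
  [[0, 0, 0], [0, 0, 0], 15],
])

```text
time: 10.03
tool_pos: [0.4785, 0.0418, 0.1393]
tcp_rot: [1.879, 2.517, -0.0]
wrist_force: [-2.7, -1.0, 6.0]
width: 0.269
grip_force: 98.3
```

Request:
step_arm([
  [[0, 0, 0], [0, 0, -2.8], 15],
  [[0, 0, 0], [0, 2, 0], 15],
  [[0, 0, 0], [0, 3, 0], 15],
  [[0, 0, 0], [0, 3, 0], 15],
  [[0, 0, 0], [0, 2, 0], 15],
])

```text
time: 10.45
tool_pos: [0.4883, 0.0448, 0.141]
tcp_rot: [1.879, 2.517, 0.0]
wrist_force: [-0.1, 0.3, -0.6]
width: 0.268
grip_force: 97.3
```

Request:
step_arm([
  [[0, 0, 0], [0, 1, 0], 15],
  [[0, 0, 0], [0, 1, 0], 15],
  [[0, 0, 0], [0, 1, 0], 15],
  [[0, 0, 0], [0, 1, 0], 15],
  [[0, 0, 0], [0, 1, 0], 15],
])

```text
time: 10.87
tool_pos: [0.4927, 0.0462, 0.1411]
tcp_rot: [-1.879, -2.517, 0.0]
wrist_force: [0.8, -0.2, -0.7]
width: 0.269
grip_force: 97.3
```

Request:
step_arm([
  [[0, 0, 0], [0, 1, 0], 15],
  [[0, 0, 0], [0, 1, 0], 15],
  [[0, 0, 0], [0, 1, 0], 15],
  [[0, 0, 0], [0, 1, 0], 15],
  [[0, 0, 0], [0, 1, 0], 15],
])

```text
time: 11.28
tool_pos: [0.4974, 0.0475, 0.141]
tcp_rot: [-1.879, -2.517, 0.0]
wrist_force: [-0.7, -0.8, -1.7]
width: 0.273
grip_force: 97.4
```

```bash
sed -i 's/for M in(ms,\*\[{n:ms\[n\]} for n in ms\])/for M in({"scene":ms["scene"]},)/' where.py; python3 where.py p2
```

```text
t 11.2833 tcp [0.4974 0.0475 0.141 ] yaw 1.859 tilt z [-2.e-04 -0.e+00 -1.e+00] bed [-52.8 -24. ] w 0.2726361866405868 F [-0.9 -0.6]
plate ['scene'] [0.5294 0.0723 0.1485] bed [-15.1  -9.4] rel yaw -0.14 0.046
```

Request:
step_arm([
  [[0, 0, 0], [0, 1.2, 0], 15],
  [[0, 0, 0], [0, 1.2, 0], 15],
  [[0, 0, 0], [0, 1.2, 0], 15],
  [[0, 0, 0], [0, 1.2, 0], 15],
  [[0, 0, 0], [0, 1.2, 0], 15],
])

```text
time: 11.8
tool_pos: [0.5034, 0.0493, 0.1412]
tcp_rot: [1.879, 2.517, 0.0]
wrist_force: [-0.8, -1.1, -1.8]
width: 0.267
grip_force: 97.4
```

Request:
step_arm([
  [[0, 0, 0], [0, 1.2, 0], 15],
  [[0, 0, 0], [0, 1.2, 0], 15],
  [[0, 0, 0], [0, 1.2, 0], 15],
  [[0, 0, 0], [0, 1.2, 0], 15],
  [[0, 0, 0], [0, 1.2, 0], 15],
])

```text
time: 12.22
tool_pos: [0.5091, 0.051, 0.1412]
tcp_rot: [1.879, 2.517, 0.0]
wrist_force: [-0.8, -1.7, -1.0]
width: 0.272
grip_force: 97.4
```

```bash
python3 where.py p3
```

```text
t 12.2167 tcp [0.5091 0.051  0.1412] yaw 1.8589 tilt z [ 0.  0. -1.] bed [-40.6 -24.1] w 0.2722520830796653 F [-1.2 -1.4]
plate ['scene'] [0.5379 0.0781 0.2546] bed [-5.3 -6.2] rel yaw -0.033 0.044
```

Request:
step_arm([
  [[0, 0, 0], [0, 1.2, 0], 15],
  [[0, 0, 0], [0, 1.2, 0], 15],
  [[0, 0, 0], [0, 0.6, 0], 15],
  [[0, 0, 0], [0, -4, 0], 15],
  [[0, 0, 0], [9, 0, 0], 15],
])

```text
time: 12.73
tool_pos: [0.5057, 0.0588, 0.1414]
tcp_rot: [1.88, 2.516, 0.001]
wrist_force: [-0.3, -0.0, -0.6]
width: 0.272
grip_force: 97.3
```

Request:
step_arm([
  [[0, 0, 0], [9, 0, 0], 15],
  [[0, 0, 0], [0, 0, 0], 15],
  [[0, 0, 0], [0, 2, 0], 15],
  [[0, 0, 0], [0, 1.2, 0], 15],
  [[0, 0, 0], [0, 1.2, 0], 15],
])

```text
time: 13.15
tool_pos: [0.5071, 0.0693, 0.1413]
tcp_rot: [-1.879, -2.518, 0.001]
wrist_force: [-1.0, 0.0, 1.4]
width: 0.273
grip_force: 97.4
```

Request:
step_arm([
  [[0, 0, 0], [0, 1.6, 0], 15],
  [[0, 0, 0], [0, 1.6, 0], 15],
  [[0, 0, 0], [0, 1.6, 0], 15],
  [[0, 0, 0], [0, 1.6, 0], 15],
  [[0, 0, 0], [0, 1.6, 0], 15],
])

```text
time: 13.57
tool_pos: [0.5149, 0.0714, 0.141]
tcp_rot: [-1.88, -2.517, 0.0]
wrist_force: [-0.9, -1.0, -1.6]
width: 0.268
grip_force: 97.5
```

```bash
python3 where.py p4
```

```text
t 13.5667 tcp [0.5149 0.0714 0.141 ] yaw 1.8588 tilt z [-1.e-04 -0.e+00 -1.e+00] bed [-29.2  -6.2] w 0.267852414380609 F [-1.1 -0.7]
plate ['scene'] [0.5476 0.0822 0.3087] bed [ 5.1 -5.1] rel yaw 0.021 0.039
```

Request:
step_arm([
  [[0, 0, 0], [0.4, 1.6, 0], 15],
  [[0, 0, 0], [0.4, 1.6, 0], 15],
  [[0, 0, 0], [0.4, 1.6, 0], 15],
  [[0, 0, 0], [0.4, 1.6, 0], 15],
  [[0, 0, 0], [0.4, 1.6, 0], 15],
])

```text
time: 14.08
tool_pos: [0.5221, 0.0758, 0.1412]
tcp_rot: [1.879, 2.517, 0.0]
wrist_force: [-0.4, -1.2, -1.4]
width: 0.269
grip_force: 97.4
```

Request:
step_arm([
  [[0, 0, 0], [0, 1.6, 0], 15],
  [[0, 0, 0], [0, 1.6, 0], 15],
  [[0, 0, 0], [0, 1.6, 0], 15],
  [[0, 0, 0], [0, 1.6, 0], 15],
  [[0, 0, 0], [0, 1.6, 0], 15],
])

```text
time: 14.5
tool_pos: [0.5297, 0.078, 0.1412]
tcp_rot: [1.879, 2.517, 0.0]
wrist_force: [-0.9, -0.9, -1.4]
width: 0.271
grip_force: 97.3
```

```bash
python3 where.py p5
```

```text
t 14.5 tcp [0.5297 0.078  0.1412] yaw 1.8589 tilt z [ 1.e-04  1.e-04 -1.e+00] bed [-13.1  -4. ] w 0.2713797642611368 F [-1.1 -0.6]
plate ['scene'] [0.5619 0.0892 0.3267] bed [20.9 -2.5] rel yaw 0.039 0.053
```

Request:
step_arm([
  [[0, 0, 0], [0, -3, 0], 15],
  [[0, 0, 0], [7, 0, 0], 15],
  [[0, 0, 0], [0, 2, 0], 15],
  [[0, 0, 0], [0, 1, 0], 15],
  [[0, 0, 0], [0, 1, 0], 15],
])

```text
time: 15.02
tool_pos: [0.5281, 0.0851, 0.1412]
tcp_rot: [-1.878, -2.517, 0.001]
wrist_force: [-2.7, 0.4, 0.1]
width: 0.271
grip_force: 97.5
```

Request:
step_arm([
  [[0, 0, 0], [0, 1, 0], 15],
  [[0, 0, 0], [0, 1, 0], 15],
  [[0, 0, 0], [0, 1, 0], 15],
])

```text
time: 15.27
tool_pos: [0.5312, 0.0857, 0.141]
tcp_rot: [-1.879, -2.517, 0.001]
wrist_force: [-1.1, -1.3, 0.5]
width: 0.272
grip_force: 97.5
```

Request:
step_arm([
  [[0, 0, 0], [0, 0.7, 0], 15],
  [[0, 0, 0], [0, 0.7, 0], 15],
])

```text
time: 15.43
tool_pos: [0.5328, 0.0861, 0.1411]
tcp_rot: [-1.88, -2.517, 0.0]
wrist_force: [-1.7, -0.7, -0.2]
width: 0.273
grip_force: 97.5
```

```bash
python3 where.py p6
```

```text
t 15.4333 tcp [0.5328 0.0861 0.1411] yaw 1.8588 tilt z [-1.e-04 -0.e+00 -1.e+00] bed [-7.9  2.9] w 0.2725960160888121 F [-1.8 -0.2]
plate ['scene'] [0.5643 0.0894 0.3209] bed [23.2 -2.9] rel yaw 0.033 0.136
```

Request:
step_arm([
  [[0, 0, 0], [0, 0.7, 0], 15],
  [[0, 0, 0], [0, 0.7, 0], 15],
  [[0, 0, 0], [0, 0, 0], 15],
])

```text
time: 15.78
tool_pos: [0.5343, 0.0866, 0.1411]
tcp_rot: [1.879, 2.517, 0.0]
wrist_force: [-1.0, -1.0, -0.8]
width: 0.272
grip_force: 97.5
```

Request:
step_arm([
  [[0, 0, 0], [0, 0.5, 0], 15],
  [[0, 0, 0], [0, 0.5, 0], 15],
  [[0, 0, 0], [0, 0, 0], 15],
])

```text
time: 16.03
tool_pos: [0.5347, 0.0868, 0.1411]
tcp_rot: [-1.879, -2.517, 0.001]
wrist_force: [-3.2, -0.7, -0.1]
width: 0.271
grip_force: 97.4
```

Request:
step_arm([
  [[0, 0, 0], [0, 0.4, 0], 15],
  [[0, 0, 0], [0, 0, 0], 15],
])

```text
time: 16.2
tool_pos: [0.5349, 0.0869, 0.141]
tcp_rot: [-1.879, -2.517, 0.002]
wrist_force: [-4.4, -1.5, 0.7]
width: 0.272
grip_force: 97.5
```

Request:
step_arm([
  [[0, 0, 0], [0, 0.4, 0], 15],
  [[0, 0, 0], [0, 0, 0], 15],
])

```text
time: 16.37
tool_pos: [0.5351, 0.087, 0.141]
tcp_rot: [-1.879, -2.516, 0.002]
wrist_force: [-5.4, -0.4, 1.8]
width: 0.271
grip_force: 97.6
```

```bash
python3 where.py p7; python3 - <<'E'
import cv2
a=cv2.imread("pics/p7_scene.png")[220:340,300:440]; cv2.imwrite("pics/p7c.png",cv2.resize(a,(700,600),interpolation=cv2.INTER_CUBIC))
E
```

```text
t 16.3667 tcp [0.5351 0.087  0.141 ] yaw 1.859 tilt z [-1.9e-03 -2.0e-04 -1.0e+00] bed [-5.4  3.1] w 0.2712693913791114 F [-5.3  1.2]
plate ['scene'] [0.5669 0.0905 0.327 ] bed [26.  -2.6] rel yaw 0.039 0.175
```

View pics/p7c.png

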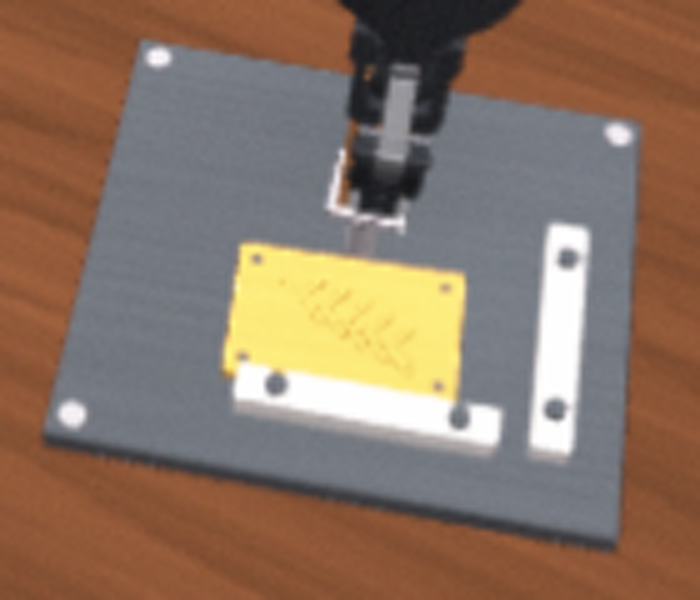

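Request:
step_arm([
  [[0, 0, 0], [0, -5, 0], 15],
  [[0, 0, 0], [0, -12, 0], 15],
  [[0, 0, 0], [-20, 0, 0], 15],
  [[0, 0, 0], [-25, 0, 0], 15],
  [[0, 0, 0], [-22, 0, 0], 15],
])

```text
time: 16.88
tool_pos: [0.5389, 0.0174, 0.1418]
tcp_rot: [1.876, 2.517, 0.003]
wrist_force: [0.7, 1.1, -1.1]
width: 0.268
grip_force: 97.3
```

Request:
step_arm([
  [[0, 0, 0.1122], [0, 0, 0], 15],
  [[0, 0, 0.1122], [0, 0, 0], 15],
  [[0, 0, 0.1122], [0, 0, 0], 15],
  [[0, 0, 0.1122], [0, 0, 0], 15],
  [[0, 0, 0.1122], [0, 0, 0], 15],
])

```text
time: 17.3
tool_pos: [0.5388, 0.0178, 0.1417]
tcp_rot: [2.507, 1.89, 0.003]
wrist_force: [-0.7, -0.6, -1.1]
width: 0.27
grip_force: 97.2
```

Request:
step_arm([
  [[0, 0, 0.1122], [0, 0, 0], 15],
  [[0, 0, 0.1122], [0, 0, 0], 15],
  [[0, 0, 0.1122], [0, 0, 0], 15],
  [[0, 0, 0.1122], [0, 0, 0], 15],
  [[0, 0, 0.1122], [0, 0, 0], 15],
])

```text
time: 17.72
tool_pos: [0.5388, 0.0179, 0.1417]
tcp_rot: [2.933, 1.123, 0.004]
wrist_force: [-0.6, -0.4, -0.8]
width: 0.272
grip_force: 97.2
```

Request:
step_arm([
  [[0, 0, 0.1122], [0, 0, 0], 15],
  [[0, 0, 0.1122], [0, 0, 0], 15],
  [[0, 0, 0.1122], [0, 0, 0], 15],
  [[0, 0, 0.1122], [0, 0, 0], 15],
  [[0, 0, 0], [0, 0, 0], 15],
])

```text
time: 18.13
tool_pos: [0.5388, 0.018, 0.1417]
tcp_rot: [3.109, 0.447, 0.004]
wrist_force: [0.5, -0.1, -0.4]
width: 0.273
grip_force: 97.3
```

```bash
python3 where.py p8
```

```text
t 18.1333 tcp [0.5388 0.018  0.1417] yaw 0.2855 tilt z [ 2.4e-03  1.0e-04 -1.0e+00] bed [-21.5 -64.1] w 0.2725145584448038 F [ 0.5 -0.3]
plate ['scene'] [0.5648 0.09   0.3289] bed [23.9 -2.5] rel yaw 0.041 0.173
```

Request:
step_arm([
  [[0, 0, 0], [25, 0, 0], 15],
  [[0, 0, 0], [25, 0, 0], 15],
  [[0, 0, 0], [0, -4, 0], 15],
  [[0, 0, 0], [0, -2, 0], 15],
  [[0, 0, 0], [0, -1.5, 0], 15],
])

```text
time: 18.65
tool_pos: [0.5837, 0.0396, 0.1409]
tcp_rot: [-3.109, -0.454, 0.002]
wrist_force: [-0.2, 0.6, -1.8]
width: 0.275
grip_force: 97.2
```

Request:
step_arm([
  [[0, 0, 0], [0, -1.2, 0], 15],
  [[0, 0, 0], [0, -1.2, 0], 15],
  [[0, 0, 0], [0, -1.2, 0], 15],
  [[0, 0, 0], [0, -1.2, 0], 15],
  [[0, 0, 0], [0, -1.2, 0], 15],
])

```text
time: 19.07
tool_pos: [0.5823, 0.0448, 0.1412]
tcp_rot: [3.108, 0.452, -0.001]
wrist_force: [-0.8, -2.3, -1.8]
width: 0.27
grip_force: 97.2
```

Request:
step_arm([
  [[0, 0, 0], [0, -1.2, 0], 15],
  [[0, 0, 0], [0, -1.2, 0], 15],
  [[0, 0, 0], [0, -1.2, 0], 15],
  [[0, 0, 0], [0, -1.2, 0], 15],
  [[0, 0, 0], [0, -1.2, 0], 15],
])

```text
time: 19.48
tool_pos: [0.5808, 0.0508, 0.1411]
tcp_rot: [3.109, 0.451, -0.001]
wrist_force: [-0.0, -2.0, -0.7]
width: 0.272
grip_force: 97.1
```

```bash
python3 where.py p9
```

```text
t 19.4833 tcp [0.5808 0.0508 0.1411] yaw 0.2883 tilt z [-3.e-04 -4.e-04 -1.e+00] bed [ 28.1 -44.6] w 0.2716349085644424 F [-0.6 -1.9]
plate ['scene'] [0.5614 0.0974 0.2452] bed [22.7  5.6] rel yaw -0.043 0.238
```

```bash
python3 - <<'E'
s=open("where.py").read()
s=s.replace("p,e=fit(M,(.06,.09),(.012,.018),[.535,.085,.2])","p,e=fit(M,(.06,.09),(.012,.018),p0,IG)")
s=s.replace("    for M in(","""    w=lambda b:[*(RB@np.array(b)+bed[:2]),.288]
    ig=(sil("scene",box(w((.0677,.010)),(.014,.1),(.012,.024)))+sil("scene",box(w((.0206,.0817)),(.102,.014),(.012,.022))))>0
    dark=im["scene"].max(2)<60
    IG={"scene":cv2.dilate((ig|dark).astype(np.uint8),np.ones((3,3)))>0}
    ms["scene"]=ms["scene"].astype(float); a,b=map(float,sys.argv[2:4]); p0=w((a/1e3,b/1e3))
    for M in(""")
open("where.py","w").write(s)
E
python3 where.py p9 30 8; python3 - <<'E'
import cv2
a=cv2.imread("pics/p9_scene.png")[220:340,300:440]; cv2.imwrite("pics/p9c.png",cv2.resize(a,(700,600),interpolation=cv2.INTER_CUBIC))
E
```

```text
t 19.5833 tcp [0.5809 0.051  0.1411] yaw 0.2884 tilt z [-2.e-04 -0.e+00 -1.e+00] bed [ 28.2 -44.4] w 0.274674121467676 F [-1.7 -0.9]
plate ['scene'] [0.5696 0.0993 0.2951] bed [31.1  5.1] rel yaw 0.007 0.048
```

View pics/p9c.png

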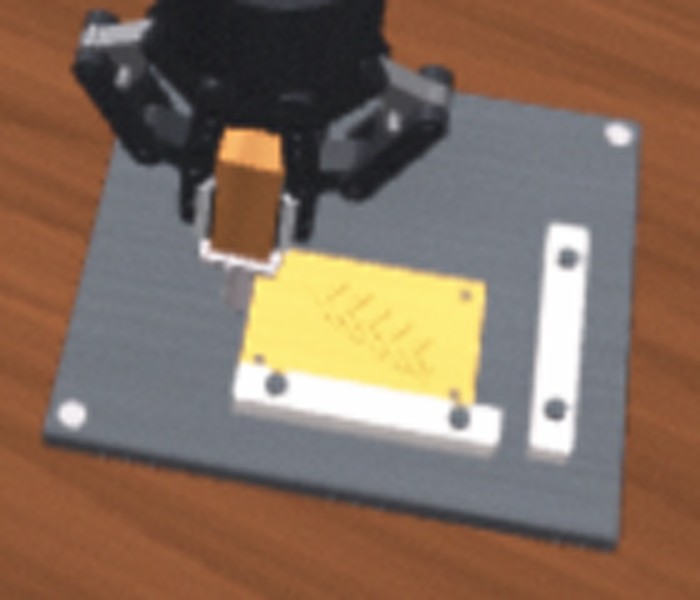

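The crop shows the plate flush along the far fence, with the stem at crop (237,290) against its short edge. The fit gives plate y = 5 mm, so about 24 mm remain.

Request:
step_arm([
  [[0, 0, 0], [0, -1.6, 0], 15],
  [[0, 0, 0], [0, -1.6, 0], 15],
  [[0, 0, 0], [0, -1.6, 0], 15],
  [[0, 0, 0], [0, -1.6, 0], 15],
  [[0, 0, 0], [0, -1.6, 0], 15],
])

```text
time: 20.1
tool_pos: [0.5786, 0.0589, 0.1412]
tcp_rot: [-3.109, -0.451, -0.0]
wrist_force: [-0.7, -2.4, -0.5]
width: 0.273
grip_force: 97.1
```

Request:
step_arm([
  [[0, 0, 0], [0, -1.6, 0], 15],
  [[0, 0, 0], [0, -1.6, 0], 15],
  [[0, 0, 0], [0, -1.6, 0], 15],
  [[0, 0, 0], [0, -1.6, 0], 15],
  [[0, 0, 0], [0, -1.6, 0], 15],
])

```text
time: 20.52
tool_pos: [0.5763, 0.0665, 0.1412]
tcp_rot: [-3.109, -0.451, 0.0]
wrist_force: [0.3, -2.5, -1.3]
width: 0.269
grip_force: 97.0
```

```bash
python3 where.py p10 31 20
```

```text
t 20.5167 tcp [0.5763 0.0665 0.1412] yaw 0.2882 tilt z [-1.e-04  1.e-04 -1.e+00] bed [ 28.3 -28.3] w 0.2685387110133973 F [-0.4 -2.5]
plate ['scene'] [0.565  0.1146 0.2907] bed [31. 21.] rel yaw 0.003 0.052
```

Plate y is now 21 mm, so about 8 mm remain and I go slowly.

Request:
step_arm([
  [[0, 0, 0], [0, -1, 0], 15],
  [[0, 0, 0], [0, -1, 0], 15],
  [[0, 0, 0], [0, -1, 0], 15],
  [[0, 0, 0], [0, -1, 0], 15],
])

```text
time: 20.95
tool_pos: [0.5754, 0.0702, 0.1412]
tcp_rot: [-3.109, -0.451, -0.0]
wrist_force: [0.0, -1.6, -1.0]
width: 0.268
grip_force: 97.1
```

Request:
step_arm([
  [[0, 0, 0], [0, -0.7, 0], 15],
  [[0, 0, 0], [0, -0.7, 0], 15],
])

```text
time: 21.12
tool_pos: [0.5749, 0.0715, 0.1413]
tcp_rot: [-3.109, -0.451, -0.0]
wrist_force: [1.0, -1.5, -1.4]
width: 0.269
grip_force: 97.1
```

Request:
step_arm([
  [[0, 0, 0], [0, -0.5, 0], 15],
  [[0, 0, 0], [0, -0.5, 0], 15],
])

```text
time: 21.28
tool_pos: [0.5746, 0.0725, 0.1412]
tcp_rot: [3.109, 0.451, 0.0]
wrist_force: [-0.0, -2.3, -1.2]
width: 0.273
grip_force: 97.1
```

Request:
step_arm([
  [[0, 0, 0], [0, -0.5, 0], 15],
  [[0, 0, 0], [0, -0.5, 0], 15],
])

```text
time: 21.45
tool_pos: [0.5744, 0.0734, 0.1412]
tcp_rot: [3.109, 0.451, 0.0]
wrist_force: [0.3, -1.9, -1.2]
width: 0.272
grip_force: 97.1
```

Request:
step_arm([
  [[0, 0, 0], [0, -0.4, 0], 15],
  [[0, 0, 0], [0, -0.4, 0], 15],
])

```text
time: 21.62
tool_pos: [0.5741, 0.0741, 0.1412]
tcp_rot: [3.109, 0.451, 0.0]
wrist_force: [0.9, -1.8, -0.9]
width: 0.27
grip_force: 97.1
```

Request:
step_arm([
  [[0, 0, 0], [0, -0.5, 0], 15],
  [[0, 0, 0], [0, -0.5, 0], 15],
])

```text
time: 21.78
tool_pos: [0.5741, 0.0746, 0.1413]
tcp_rot: [3.108, 0.452, 0.001]
wrist_force: [0.6, -4.9, -1.0]
width: 0.27
grip_force: 97.1
```

Request:
step_arm([
  [[0, 0, 0], [0, -0.4, 0], 15],
  [[0, 0, 0], [0, -0.4, 0], 15],
])

```text
time: 21.95
tool_pos: [0.5741, 0.0749, 0.1413]
tcp_rot: [3.107, 0.452, 0.001]
wrist_force: [1.7, -7.4, -2.3]
width: 0.273
grip_force: 97.1
```

Request:
step_arm([
  [[0, 0, 0], [0, 3, 0], 15],
  [[0, 0, 0], [0, 8, 0], 15],
  [[0, 0, 0], [-25, 0, 0], 15],
  [[0, 0, 0], [-28, 0, 0], 15],
  [[0, 0, 0], [0, 0, 0], 15],
])

```text
time: 22.37
tool_pos: [0.5203, 0.0494, 0.1394]
tcp_rot: [-3.108, -0.45, 0.013]
wrist_force: [-2.1, -0.2, -1.4]
width: 0.272
grip_force: 97.5
```

Request:
step_arm([
  [[0, 0, 0], [0, -20, 0], 15],
  [[0, 0, 0], [0, -25, 0], 15],
  [[0, 0, 0], [0, -17, 0], 15],
  [[0, 0, 0], [0, 0, 0], 15],
  [[0, 0, 0], [0, 0, 0], 15],
])

```text
time: 22.78
tool_pos: [0.5081, 0.1103, 0.1413]
tcp_rot: [-3.108, -0.454, 0.0]
wrist_force: [-0.0, -0.1, -0.4]
width: 0.268
grip_force: 97.5
```

```bash
python3 where.py p11 31 30
```

```text
t 22.7833 tcp [0.5081 0.1103 0.1413] yaw 0.2898 tilt z [-1.e-04  4.e-04 -1.e+00] bed [-24.7  33.1] w 0.2684956269386421 F [-0.  -0.1]
plate ['scene'] [0.5622 0.1225 0.2997] bed [30.6 29.5] rel yaw 0.012 0.018
```

Request:
step_arm([
  [[0, 0, 0], [7, 3, 0], 15],
  [[0, 0, 0], [6, 0, 0], 15],
  [[0, 0, 0], [2, 0, 0], 15],
  [[0, 0, 0], [0, 0, 0], 15],
  [[0, 0, 0], [0, 0, 0], 15],
])

```text
time: 23.3
tool_pos: [0.5238, 0.1108, 0.1411]
tcp_rot: [-3.109, -0.45, 0.0]
wrist_force: [0.8, -0.5, -0.8]
width: 0.273
grip_force: 97.5
```

Request:
step_arm([
  [[0, 0, 0], [1, 0, 0], 15],
  [[0, 0, 0], [0.7, 0, 0], 15],
  [[0, 0, 0], [0.7, 0, 0], 15],
])

```text
time: 23.55
tool_pos: [0.5257, 0.1117, 0.1411]
tcp_rot: [-3.109, -0.451, 0.0]
wrist_force: [-0.4, 0.7, -0.2]
width: 0.274
grip_force: 97.5
```

Request:
step_arm([
  [[0, 0, 0], [0.5, 0, 0], 15],
  [[0, 0, 0], [0.5, 0, 0], 15],
])

```text
time: 23.72
tool_pos: [0.5267, 0.1121, 0.1412]
tcp_rot: [-3.109, -0.451, 0.0]
wrist_force: [0.0, -0.0, -0.8]
width: 0.269
grip_force: 97.5
```

Request:
step_arm([
  [[0, 0, 0], [0.5, 0, 0], 15],
  [[0, 0, 0], [0.5, 0, 0], 15],
])

```text
time: 23.88
tool_pos: [0.5277, 0.1124, 0.1412]
tcp_rot: [-3.109, -0.451, -0.0]
wrist_force: [0.2, -0.4, -0.9]
width: 0.275
grip_force: 97.5
```

Request:
step_arm([
  [[0, 0, 0], [0.5, 0, 0], 15],
  [[0, 0, 0], [0.3, 0, 0], 15],
])

```text
time: 24.05
tool_pos: [0.5285, 0.1126, 0.1412]
tcp_rot: [-3.109, -0.451, -0.0]
wrist_force: [0.1, 0.4, -0.9]
width: 0.271
grip_force: 97.5
```

Request:
step_arm([
  [[0, 0, 0], [0.5, 0, 0], 15],
  [[0, 0, 0], [0.5, 0, 0], 15],
])

```text
time: 24.22
tool_pos: [0.5295, 0.1129, 0.1412]
tcp_rot: [-3.109, -0.451, -0.0]
wrist_force: [-0.3, -0.1, -1.3]
width: 0.275
grip_force: 97.5
```

Request:
step_arm([
  [[0, 0, 0], [0.5, 0, 0], 15],
  [[0, 0, 0], [0.3, 0, 0], 15],
])

```text
time: 24.38
tool_pos: [0.5303, 0.1131, 0.1412]
tcp_rot: [-3.109, -0.451, -0.0]
wrist_force: [1.1, 0.1, -0.8]
width: 0.27
grip_force: 97.5
```

Request:
step_arm([
  [[0, 0, 0], [0.4, 0, 0], 15],
  [[0, 0, 0], [0.3, 0, 0], 15],
])

```text
time: 24.55
tool_pos: [0.5308, 0.1132, 0.1411]
tcp_rot: [3.109, 0.451, -0.001]
wrist_force: [-0.8, 0.4, -1.1]
width: 0.276
grip_force: 97.5
```

Request:
step_arm([
  [[0, 0, 0], [0.4, 0, 0], 15],
  [[0, 0, 0], [0, 0, 0], 15],
])

```text
time: 24.72
tool_pos: [0.5309, 0.1133, 0.141]
tcp_rot: [3.109, 0.451, -0.002]
wrist_force: [-0.3, -0.2, 0.0]
width: 0.272
grip_force: 97.6
```

Request:
step_arm([
  [[0, 0, 0], [0.5, 0, 0], 15],
  [[0, 0, 0], [0, 0, 0], 15],
])

```text
time: 24.88
tool_pos: [0.5312, 0.1134, 0.141]
tcp_rot: [3.109, 0.451, -0.003]
wrist_force: [-1.8, -1.5, 0.5]
width: 0.274
grip_force: 97.7
```

Request:
step_arm([
  [[0, 0, 0], [0.4, 0, 0], 15],
  [[0, 0, 0], [0, 0, 0], 15],
])

```text
time: 25.05
tool_pos: [0.5314, 0.1135, 0.1409]
tcp_rot: [3.109, 0.451, -0.003]
wrist_force: [-4.0, -0.5, 0.5]
width: 0.271
grip_force: 97.7
```

```bash
python3 where.py p12 31 30;python3 - <<'E'
import cv2
a=cv2.imread("pics/p12_scene.png")[180:330,290:440]; cv2.imwrite("pics/p12c.png",cv2.resize(a,(600,600),interpolation=cv2.INTER_CUBIC))
E
```

```text
t 25.05 tcp [0.5314 0.1135 0.1409] yaw 0.2883 tilt z [-1.9e-03 -4.0e-04 -1.0e+00] bed [-1.5 29.5] w 0.27149722786947933 F [-3.9  0.7]
plate ['scene'] [0.5622 0.1226 0.3088] bed [30.6 29.5] rel yaw 0.021 0.017
```

View pics/p12c.png

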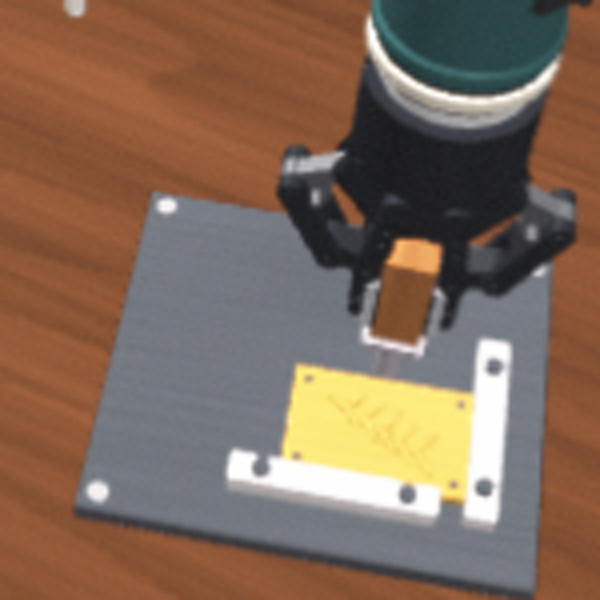

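Request:
step_arm([
  [[0, 0, 0], [0.4, 0, 0], 15],
  [[0, 0, 0], [0, 0, 0], 15],
])

```text
time: 25.32
tool_pos: [0.5316, 0.1136, 0.1409]
tcp_rot: [3.109, 0.451, -0.004]
wrist_force: [-5.2, -1.2, 2.7]
width: 0.268
grip_force: 97.7
```

Request:
step_arm([
  [[0, 0, 0], [0.4, 0, 0], 15],
  [[0, 0, 0], [0, 0, 0], 15],
])

```text
time: 25.48
tool_pos: [0.5318, 0.1136, 0.1409]
tcp_rot: [3.109, 0.451, -0.005]
wrist_force: [-6.3, -2.6, 3.4]
width: 0.273
grip_force: 97.7
```

Request:
step_arm([
  [[0, 0, 0], [-4, 0, 0], 15],
  [[0, 0, 0], [-16, 0, 0], 15],
  [[0, 0, 0], [0, 0, -25], 15],
  [[0, 0, 0], [0, 0, -35], 15],
  [[0, 0, 0], [0, 0, -40], 15],
])

```text
time: 25.9
tool_pos: [0.5129, 0.1081, 0.2403]
tcp_rot: [-3.109, -0.451, 0.003]
wrist_force: [-0.0, 0.9, -0.9]
width: 0.269
grip_force: 97.4
```

Request:
step_arm([
  [[0, 0, 0.0961], [0, 0, 0], 15],
  [[0, 0, 0.0961], [0, 0, 0], 15],
  [[0, 0, 0.0961], [0, 0, 0], 15],
  [[0, 0, 0], [-8, 35, 0], 15],
  [[0, 0, 0], [-8, 35, 0], 15],
])

```text
time: 26.32
tool_pos: [0.4992, 0.0388, 0.2421]
tcp_rot: [-3.141, -0.005, -0.008]
wrist_force: [1.0, -0.5, -1.4]
width: 0.272
grip_force: 97.6
```

Request:
step_arm([
  [[0, 0, 0], [-8, 35, 0], 15],
  [[0, 0, 0], [-8, 35, 0], 15],
  [[0, 0, 0], [-8, 35, 0], 15],
  [[0, 0, 0], [-8, 35, 0], 15],
  [[0, 0, 0], [-8, 35, 0], 15],
])

```text
time: 26.73
tool_pos: [0.4582, -0.1386, 0.242]
tcp_rot: [3.14, 0.0, 0.007]
wrist_force: [1.1, -0.7, -0.9]
width: 0.271
grip_force: 97.6
```

Request:
step_arm([
  [[0, 0, 0], [-8, 35, 0], 15],
  [[0, 0, 0], [0, 35, 0], 15],
  [[0, 0, 0], [0, 0, 0], 15],
  [[0, 0, 0], [0, 0, 0], 15],
  [[0, 0, 0], [0, 0, 0], 15],
])

```text
time: 27.15
tool_pos: [0.4502, -0.207, 0.2414]
tcp_rot: [3.141, -0.002, 0.003]
wrist_force: [-0.2, -0.5, -0.8]
width: 0.271
grip_force: 97.5
```

```bash
python3 where.py p13 31 30; python3 - <<'E'
from h import *
for n in("scene","top"): print(n,[(d["score"],np.round(d["at"],1)) for d in tip_of(n,"pusher_tip")],[(d["score"],np.round(d["at"],1)) for d in tip_of(n,"pusher_handle")])
tp=read_state()["tool_pos"]; print("pred tip",proj("scene",[tp-[0,0,.1273]]),proj("top",[tp-[0,0,.1273]]))
a=cv2.imread("pics/p13_scene.png"); u=proj("scene",[tp-[0,0,.09]])[0].astype(int); b=a[max(0,u[1]-60):u[1]+60,max(0,u[0]-60):u[0]+60]; print(u)
cv2.imwrite("pics/p13c.png",cv2.resize(b,None,fx=5,fy=5,interpolation=cv2.INTER_CUBIC))
E
```

```text
t 27.15 tcp [ 0.4502 -0.207   0.2414] yaw -0.0013 tilt z [ 1.8e-03 -1.0e-04 -1.0e+00] bed [-170.4 -254.7] w 0.27083897958348824 F [-0.3 -0.4]
plate ['scene'] [0.5622 0.1224 0.305 ] bed [30.6 29.3] rel yaw 0.017 0.017
scene [(0.96, array([180.8, 308.2])), (0.72, array([160.9, 272.8])), (0.66, array([181.9, 222.2]))] [(0.93, array([135.4, 265. ])), (0.72, array([158.5, 218.9])), (0.58, array([162.3, 306.2]))]
top [] [(0.54, array([271.7, 372.3])), (0.42, array([220.2, 414.9]))]
pred tip [[270.09496247 162.47174661]] [[403.64955987 219.69925398]]
[268 149]
```

View pics/p13c.png

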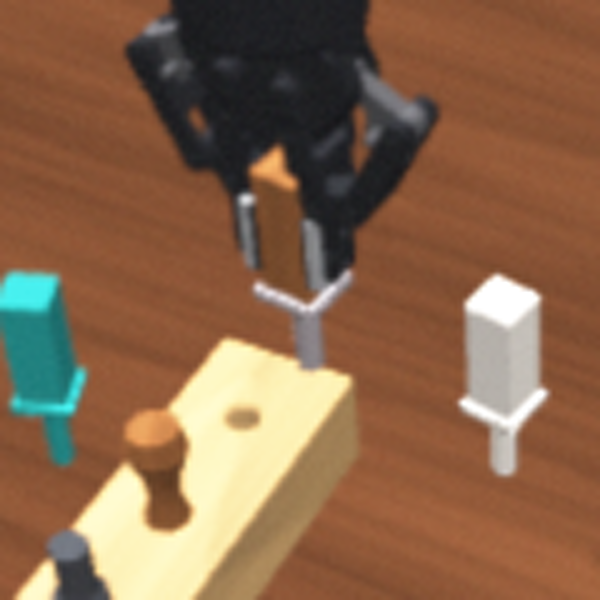

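```bash
python3 - <<'E'
from h import *
tp=read_state()["tool_pos"]; o=np.array([208,89])
L={"tip":.1273,"stemtop":.0853,"hbot":.0803,"htop":.0203}
for tx in(0,.04,.08):
  for ty in(0,-.05,.05):
    # swivel about the grasp point, tip shifts (-tx,ty)*lever
    out={}
    for k,l in L.items():
        v=l-.06; out[k]=((proj("scene",[tp+[-tx*v,ty*v,-l]])[0]+.5-o)*5-.5).round().tolist()
    print(tx,ty,out)
print("hole",unproj("scene",[o+np.array([243,418])/5.],.05),"at grasp tcp",.4391,-.2587)
b=np.array([.438,-.2587]);print(proj("scene",[[.438,-.2587,.05]]))
E
```

```text
0 0 {'tip': [312.0, 369.0], 'stemtop': [305.0, 295.0], 'hbot': [304.0, 286.0], 'htop': [293.0, 170.0]}
0 -0.05 {'tip': [306.0, 367.0], 'stemtop': [303.0, 294.0], 'hbot': [302.0, 285.0], 'htop': [297.0, 171.0]}
0 0.05 {'tip': [319.0, 372.0], 'stemtop': [308.0, 296.0], 'hbot': [306.0, 287.0], 'htop': [288.0, 168.0]}
0.04 0 {'tip': [316.0, 366.0], 'stemtop': [306.0, 294.0], 'hbot': [305.0, 285.0], 'htop': [290.0, 172.0]}
0.04 -0.05 {'tip': [309.0, 363.0], 'stemtop': [304.0, 293.0], 'hbot': [303.0, 284.0], 'htop': [295.0, 173.0]}
0.04 0.05 {'tip': [322.0, 368.0], 'stemtop': [309.0, 295.0], 'hbot': [307.0, 286.0], 'htop': [286.0, 170.0]}
0.08 0 {'tip': [319.0, 362.0], 'stemtop': [308.0, 292.0], 'hbot': [306.0, 284.0], 'htop': [288.0, 174.0]}
0.08 -0.05 {'tip': [313.0, 360.0], 'stemtop': [305.0, 291.0], 'hbot': [304.0, 283.0], 'htop': [292.0, 175.0]}
0.08 0.05 {'tip': [326.0, 365.0], 'stemtop': [310.0, 293.0], 'hbot': [308.0, 284.0], 'htop': [284.0, 172.0]}
hole [[ 0.43741552 -0.25719047  0.05      ]] at grasp tcp 0.4391 -0.2587
[[255.92726819 172.53903152]]
```

The crop shows the pusher still held, its stem end at crop (313,364) and the empty hole at (243,418). The tip lags about 2.7 mm in -x, so I tilt by 0.04 rad to set it upright, then move over the hole.

Request:
step_arm([
  [[0, 0, 0], [-7.5, 25, 0], 15],
  [[0, 0, 0], [-7, 25.5, 0], 15],
  [[0, 0.04, 0], [0, 0, 0], 15],
  [[0, 0, 0], [0, 0, 0], 15],
  [[0, 0, 0], [0, 0, 0], 15],
])

```text
time: 27.87
tool_pos: [0.4349, -0.2569, 0.2411]
tcp_rot: [-3.141, 0.001, -0.062]
wrist_force: [-0.4, -0.5, -1.2]
width: 0.27
grip_force: 97.5
```

Request:
step_arm([
  [[0, 0, 0], [-0.8, 0, 20], 15],
  [[0, 0, 0], [-0.8, 0, 20], 15],
  [[0, 0, 0], [-0.6, 0, 15], 15],
  [[0, 0, 0], [0, 0, 0], 15],
  [[0, 0, 0], [0, 0, 0], 15],
])

```text
time: 28.28
tool_pos: [0.4348, -0.2561, 0.1853]
tcp_rot: [-3.139, -0.002, -0.059]
wrist_force: [0.4, -0.5, -0.1]
width: 0.273
grip_force: 97.5
```

```bash
python3 where.py p14 31 30; python3 - <<'E'
from h import *
ims=[]
for n in("scene","top"):
    a=cv2.imread(f"pics/p14_{n}.png"); u=proj(n,[[.438,-.258,.06]])[0]; o=u.astype(int)-30; print(n,"origin",o,"hole proj in crop",(proj(n,[[.438,-.258,.05]])[0]-o)*6.5+3)
    ims.append(cv2.resize(a[o[1]:o[1]+60,o[0]:o[0]+60],(390,390),interpolation=cv2.INTER_CUBIC))
cv2.imwrite("pics/p14c.png",np.hstack(ims))
E
```

```text
t 28.2833 tcp [ 0.4348 -0.2561  0.1853] yaw 0.0011 tilt z [ 0.0374  0.0016 -0.9993] bed [-199.  -297.5] w 0.27252315816173517 F [ 0.3 -0.6]
plate ['scene'] [0.5622 0.1226 0.3088] bed [30.6 29.5] rel yaw 0.021 0.017
scene origin [225 139] hole proj in crop [205.6363686  221.64111498]
top origin [393 198] hole proj in crop [192.17072602 201.36595031]
```

View pics/p14c.png

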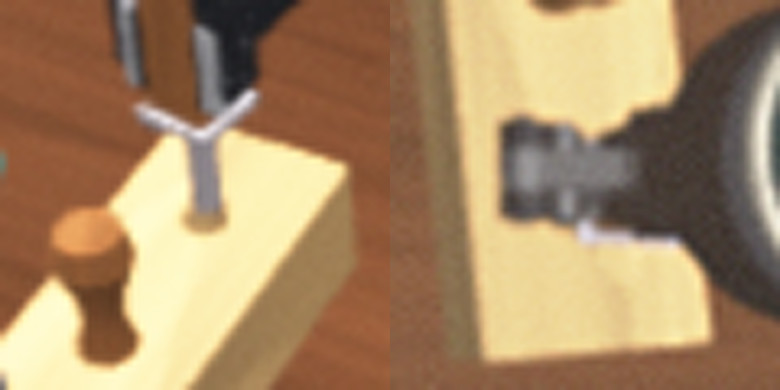

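The scene crop shows the stem end centred over the hole at crop (204,218), so I lower it while watching the force.

Request:
step_arm([
  [[0, 0, 0], [-0.1, 0, 3], 15],
  [[0, 0, 0], [-0.1, 0, 3], 15],
  [[0, 0, 0], [-0.1, 0, 3], 15],
  [[0, 0, 0], [-0.1, 0, 3], 15],
  [[0, 0, 0], [0, 0, 0], 15],
])

```text
time: 28.8
tool_pos: [0.4348, -0.2571, 0.1735]
tcp_rot: [-3.14, 0.0, -0.061]
wrist_force: [-0.3, -0.3, -0.5]
width: 0.267
grip_force: 97.5
```

Request:
step_arm([
  [[0, 0, 0], [-0.1, 0, 2], 15],
  [[0, 0, 0], [-0.1, 0, 2], 15],
  [[0, 0, 0], [-0.1, 0, 2], 15],
])

```text
time: 29.05
tool_pos: [0.4352, -0.2574, 0.168]
tcp_rot: [3.141, -0.0, 0.063]
wrist_force: [-0.4, 0.8, -0.8]
width: 0.271
grip_force: 97.5
```

Request:
step_arm([
  [[0, 0, 0], [-0.1, 0, 3], 15],
  [[0, 0, 0], [-0.1, 0, 3], 15],
  [[0, 0, 0], [-0.1, 0, 3], 15],
  [[0, 0, 0], [-0.1, 0, 3], 15],
])

```text
time: 29.38
tool_pos: [0.4352, -0.2573, 0.1557]
tcp_rot: [-3.141, 0.0, -0.063]
wrist_force: [-0.3, -0.4, -0.4]
width: 0.273
grip_force: 97.5
```

Request:
step_arm([
  [[0, 0, 0], [-0.1, 0, 3], 15],
  [[0, 0, 0], [-0.1, 0, 3], 15],
  [[0, 0, 0], [-0.1, 0, 3], 15],
])

```text
time: 29.63
tool_pos: [0.4353, -0.2573, 0.1468]
tcp_rot: [-3.141, 0.0, -0.063]
wrist_force: [-0.8, -0.1, -0.5]
width: 0.27
grip_force: 97.5
```

Request:
step_arm([
  [[0, 0, 0], [-0.1, 0, 2], 15],
  [[0, 0, 0], [-0.1, 0, 2], 15],
  [[0, 0, 0], [0, 0, 1.5], 15],
])

```text
time: 29.88
tool_pos: [0.4353, -0.2573, 0.1414]
tcp_rot: [-3.141, 0.0, -0.063]
wrist_force: [-0.2, 0.0, -1.0]
width: 0.268
grip_force: 97.5
```

Request:
step_arm([
  [[0, 0, 0], [0, 0, 2], 15],
  [[0, 0, 0], [0, 0, 2], 15],
  [[0, 0, 0], [0, 0, 0], 15],
])

```text
time: 30.13
tool_pos: [0.4353, -0.2572, 0.1372]
tcp_rot: [-3.141, 0.0, -0.062]
wrist_force: [-0.7, -0.9, -0.8]
width: 0.272
grip_force: 97.5
```

Request:
step_arm([
  [[0, 0, 0], [0, 0, 1], 15],
  [[0, 0, 0], [0, 0, 1], 15],
  [[0, 0, 0], [0, 0, 0], 15],
])

```text
time: 30.38
tool_pos: [0.4358, -0.2574, 0.1359]
tcp_rot: [3.141, -0.0, 0.063]
wrist_force: [-0.6, -0.5, 1.6]
width: 0.272
grip_force: 98.0
```

Request:
step_arm([
  [[0, 0, 0], [0, 0, 0.5], 15],
  [[0, 0, 0], [0, 0, 0], 28],
  [[0, 0, 0], [0, 0, 0], 35],
  [[0, 0, 0], [0, 0, 0], 50],
  [[0, 0, 0], [0, 0, 0], 50],
], grip_force=20)

```text
time: 30.8
tool_pos: [0.4356, -0.2573, 0.135]
tcp_rot: [3.141, -0.0, 0.063]
wrist_force: [-0.9, 0.3, 0.6]
width: 0.586
grip_force: 0.0
```

Request:
step_arm([
  [[0, 0, 0], [0, 0, 0], 50],
  [[0, 0, 0], [0, 0, -10], 50],
  [[0, 0, 0], [0, 0, -30], 50],
  [[0, 0, 0], [0, 0, -40], 50],
  [[0, 0, 0], [0, 0, -40], 50],
])

```text
time: 31.22
tool_pos: [0.4298, -0.2567, 0.2558]
tcp_rot: [-3.139, 0.0, -0.059]
wrist_force: [1.1, -0.7, 0.4]
width: 0.583
grip_force: 0.0
```

Request:
step_arm([
  [[0, 0, 0], [0, 35, -20], 50],
  [[0, 0, 0], [0, 40, 0], 50],
  [[0, 0, 0], [0, 40, 0], 50],
  [[0, 0, 0], [0, 40, 0], 50],
  [[0, 0, 0], [0, 0, 0], 50],
])

```text
time: 31.63
tool_pos: [0.4298, -0.4187, 0.2764]
tcp_rot: [3.135, -0.006, 0.065]
wrist_force: [0.2, 0.6, -0.1]
width: 0.586
grip_force: 0.0
```

```bash
python3 where.py p15 31 30; python3 - <<'E'
from h import *
a=cv2.imread("pics/p15_scene.png")
x=cv2.resize(a[135:215,200:300],(500,400),interpolation=cv2.INTER_CUBIC)
b=cv2.resize(a[230:310,330:430],(500,400),interpolation=cv2.INTER_CUBIC)
cv2.imwrite("pics/p15c.png",cv2.resize(np.hstack([x,b]),(800,320)))
for n in("scene","top"): print(n,[(d["score"],np.round(d["extent"])) for d in look_for(n,"pusher_handle")])
E
```

```text
t 31.6333 tcp [ 0.4298 -0.4187  0.2764] yaw -0.0035 tilt z [ 0.0416 -0.0056 -0.9991] bed [-250.  -451.8] w 0.5860449454451179 F [0.4 0.5]
plate ['scene'] [0.5622 0.1224 0.305 ] bed [30.6 29.3] rel yaw 0.017 0.017
scene [(0.94, array([212., 142., 223., 181.])), (0.79, array([247., 148., 264., 177.])), (0.68, array([298., 146., 318., 181.]))]
top [(0.75, array([365., 263., 386., 277.])), (0.7, array([458., 206., 486., 228.])), (0.66, array([414., 222., 438., 236.]))]
```

View pics/p15c.png

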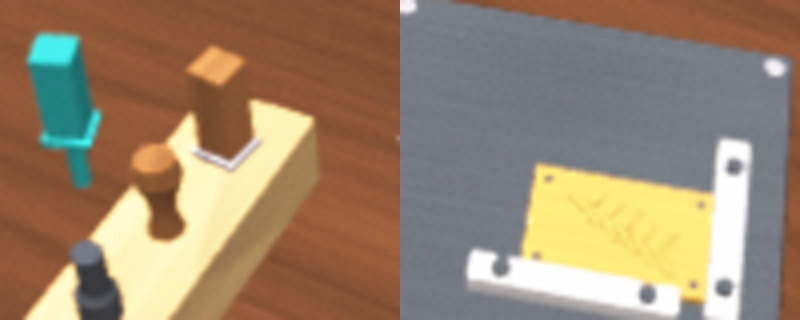

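The pusher stands upright with its collar on the block, and the plate appears seated at both fences. I check squareness once more with the top camera, which is now unobstructed.

```bash
cat > chk.py <<'E'
from h import *
im={n:read_camera(n) for n in("scene","top")}; bed=np.array([.5412,.0856,.288]); c,s=np.cos(.288),np.sin(.288); RB=np.array([[c,-s],[s,c]])
w=lambda b:[*(RB@np.array(b)/1e3+bed[:2]),.288]
ms={};IG={}
for n in im:
    hsv=cv2.cvtColor(im[n],cv2.COLOR_RGB2HSV); m=(hsv[...,0]>18)&(hsv[...,0]<32)&(hsv[...,1]>90)&(hsv[...,2]>120)
    near=cv2.dilate((sil(n,box(w((30,30)),(.06,.09),(.012,.018)))>0).astype(np.uint8),np.ones((5,5)))>0
    ms[n]=cv2.morphologyEx((m&near).astype(np.uint8),cv2.MORPH_CLOSE,np.ones((5,5))).astype(float)
    ig=sil(n,box(w((67.7,10)),(.014,.1),(.012,.024)))+sil(n,box(w((20.6,81.7)),(.102,.014),(.012,.022)))
    IG[n]=ig>0
for M in(ms,{"top":ms["top"]},{"scene":ms["scene"]}):
    p,e=fit(M,(.06,.09),(.012,.018),w((30,30)),IG); print(list(M),(1e3*RB.T@(p[:2]-bed[:2])).round(1),(p[2]-.288).round(3),e.round(3))
# bed yaw again from corners, free of the arm
def hull(m):
    h=cv2.convexHull(np.ascontiguousarray(np.argwhere(m)[:,::-1].astype(np.int32))); o=np.zeros(m.shape,np.uint8); cv2.fillConvexPoly(o,h,1); return o>0
b={n:hull(mask(n,"bed",q)) for n,q in dict(scene=(368,278),top=(254,180)).items()}; print("bed",*fit(b,(.2,.22),(0,.012),bed))
a=im["top"][130:210,190:300,::-1]; cv2.imwrite("pics/endtop.png",cv2.resize(a,(770,560),interpolation=cv2.INTER_CUBIC))
E
python3 chk.py
```

```text
['scene', 'top'] [31.  29.6] 0.019 0.084
['top'] [32.4 30.2] 0.004 0.018
['scene'] [29.8 29.1] 0.011 0.037
bed [0.54121178 0.08575116 0.29208777] 0.04937572280956567
```

View pics/endtop.png

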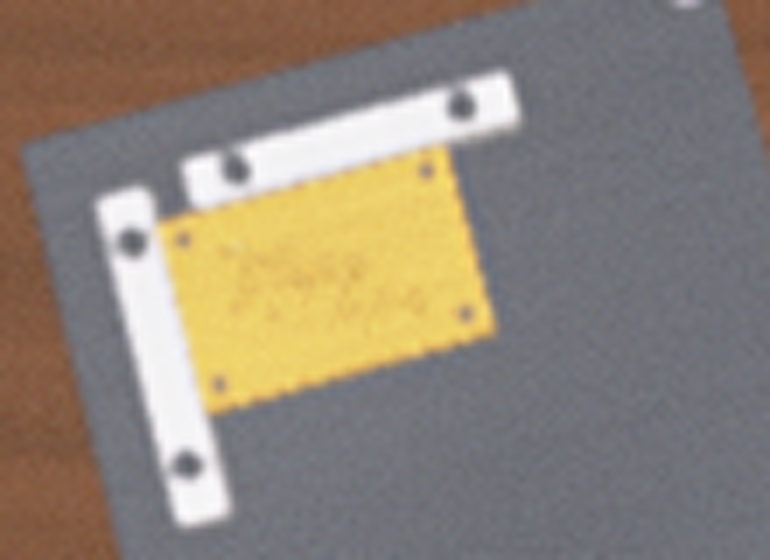

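The top crop shows both plate edges flush and parallel to the fences, with no visible gap. I hand the job in.

```bash
python3 -c "
from workcell import *
print(finish_job())"
```

```text
the job is handed in; nothing more can be done
None
```

I handed the job in at about 32 s of the 72 s allowed: the pictures show the plate flush against both fences and the pusher upright, fully home in its own hole; no verdict came back, and the highest push I read was 7.6 N.

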